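# Start the bench centrifuge

### The job

Start the loaded centrifuge with the closed fingertips: first press the raised end of the black power rocker fully down, then push the open blue lid fully shut from above, and then press the green key fully in for a moment and let go. Keep to that order, do not press the red or yellow key, do not grip or lift anything, and leave the bottle, jar, vial and slide box around the machine where they stand.

Things in the scene. Friction and masses are not known exactly. Their poses are not given: they have to be found in the camera images.
- centrifuge: White and blue bench centrifuge, fixed; origin on the bench under it. Spans x -150 (control side, towards the robot) to +140 mm, 270 mm wide in y. Control deck, 70 mm high, x -150 to -60 mm, has in one row at x -105 mm the rocker (y +95) and three keys (y +20, -35, -90; which colour is where varies). Behind it the housing, 130 mm high, under the lid.
- rocker (a joint): power rocker: 0 rad off (end nearer the robot, the one with the white mark, is up), 0.40 rad fully on (that end down). Black, 54 mm long (machine x) by 26 mm wide, pivot at mid-length 5 mm above the deck; it stays where it is left, and takes about 1 to 3 N towards its end. On means beyond 0.32.
- rocker_on_end (a point): point on the top face of the rocker's ON end (white mark), 20 mm from the middle of the rocker towards the robot, 7 mm inboard of its end; moves with the rocker. About 16 mm above the deck when off, 8 mm when fully on.
- lid (a joint): lid angle: 0 rad shut (level), starts 0.55 to 0.85 rad open. Stiff hinge, it stays where it is left; about 1 to 3 N from above near its free edge closes it, against a solid stop at 0. Shut means below 0.06 rad.
- lid_edge (a point): point on the outer (upper) face of the lid, on its middle line, 10 mm from the free edge and 175 mm from the hinge line. The lid is a blue plate 185 mm long, 250 mm wide, 12 mm thick with a grey-rimmed round window and a small black tab at the free edge; the free edge is the one towards the robot and is the raised one.
- lid_hinge (a point): middle of the hinge line, along machine y at the side of the machine away from the robot, 132 mm above the bench (the outer face of the shut lid is 12 mm higher, 144 mm above the bench).
- key_green (a joint): value of the green key (start): 0 up, grows to 0.006 m fully down. Spring: starts to move at about 1 N, fully down at about 4 N, comes up again when let go. It counts as pressed in beyond 0.0045 m.
- key_green_top (a point): centre of the top face of the green round key: cap 26 mm across, in a low black collar 36 mm across and 5 mm high. The face stands 15 mm above the control panel when up, 9 mm when fully down; it is level and pressed straight down.
- key_red (a joint): value of the red key (stop): 0 up, grows to 0.006 m fully down. Spring: starts to move at about 1 N, fully down at about 4 N, comes up again when let go. It counts as pressed in beyond 0.0045 m.
- key_red_top (a point): centre of the top face of the red round key: cap 26 mm across, in a low black collar 36 mm across and 5 mm high. The face stands 15 mm above the control panel when up, 9 mm when fully down; it is level and pressed straight down.
- key_yellow (a joint): value of the yellow key (short spin): 0 up, grows to 0.006 m fully down. Spring: starts to move at about 1 N, fully down at about 4 N, comes up again when let go. It counts as pressed in beyond 0.0045 m.
- key_yellow_top (a point): centre of the top face of the yellow round key: cap 26 mm across, in a low black collar 36 mm across and 5 mm high. The face stands 15 mm above the control panel when up, 9 mm when fully down; it is level and pressed straight down.
- dropper: bystander: dark dropper bottle, 38 mm across, 85 mm high, standing left of the machine; origin under its middle
- jar: bystander: amber jar with white cap, 68 mm across, 115 mm high, right of the machine; origin under its middle
- vial: bystander: open orange vial, 34 mm across, 60 mm high, right of the machine; origin under its middle
- slide_box: bystander: white box, 35 x 80 x 30 mm high, lying between robot and machine; origin under its middle

How it is judged:
On the way, in this order (a step that is already met when the one before it is completed fails the run):
1. the power rocker is on (beyond 0.32 rad) (value of joint rocker above 0.32 rad), for 0.2 s.
2. the lid is shut (below 0.06 rad) with the power on (value of joint lid below 0.06 rad and value of joint rocker above 0.32 rad), for 0.2 s.
3. the green key is pressed in (beyond 4.5 mm) with the lid shut (all of step 2 and value of joint key_green above 0.0045 m), for 0.1 s.
At the end, for the whole second after the job is handed in: The rocker is on (beyond 0.32 rad), the lid shut (below 0.06 rad), all three keys are up again (within 1.5 mm), and the four bystanders stand within 20 mm of where they were (all of step 2 and value of joint each of key_green, key_red, key_yellow below 0.0015 m and distance of each of dropper, jar, vial, slide_box from where it was at the start of the episode below 0.02 m and angle between each of dropper, jar, vial, slide_box's own z axis and vertical below 0.4 rad); the robot touches nothing.
It fails at once if the red or the yellow key is pressed (value of joint any of key_red, key_yellow above 0.003 m).
It fails at once if the lid is closed while the power is still off (value of joint rocker below 0.2 rad and value of joint lid below 0.4 rad).
It fails at once if the green key is pressed while the lid is open (value of joint key_green above 0.003 m and value of joint lid above 0.1 rad).
It fails at once if the lid is lifted further open (value of joint lid above 1.05 rad).
It fails at once if a bystander (dropper bottle, jar, vial, slide box) is shifted or lifted by over 20 mm, or tipped (distance of any of dropper, jar, vial, slide_box from where it was at the start of the episode above 0.02 m or angle between any of dropper, jar, vial, slide_box's own z axis and vertical above 0.4 rad).
It also fails if it takes over 51 s, if anything falls off the work surface, if the arm or the gripper's body presses on something with over 40 N, if the wrist force passes 120 N, or if a joint passes its speed limit or range.

### The arm

A 6-joint arm with a two-finger parallel gripper is mounted at the origin on the work surface. World frame = base frame: x ahead of the robot, y to its left, z up, the work surface at z = 0. Lengths are in m, angles in rad, forces in N, time in s.
With the tool pointing down it reaches from about 0.425 to 0.95 m from the base axis. Payload 14.7 kg.
Tool frame: the origin (TCP) lies at the very end of the fingers, on their centre line; the grasp point (between the pads) lies 19 mm behind it; z points along the fingers, y is the line along which they close (so a half turn about z gives the same grasp; the last joint's range is limited). The gripper opens to 85 mm and grips with 20 to 120 N. Pads are 22 mm wide; open, the fingers measure 114 mm over their backs; the gripper's body (76 mm by 85 mm) begins 54 mm behind the grasp point. The pads swing forward as they close: fully open they stand 13 mm farther back than shut.
Start: joints at [1.286, 0.48, 1.596, -0, 1.065, -0.047], TCP at [0.153, 0.632, 0.231] pointing down, gripper open.
Joint ranges: [-2.75, 2.75], [-0.82, 2.05], [0.23, 2.67], [-1.56, 4.7], [0.09, 2.69], [-2.92, 2.92]. Speed limits (rad/s): [1.89, 1.89, 2.39, 3.01, 3.01, 3.01].

### API

Orientations are given as a 3x3 rotation matrix whose columns are the frame's x, y, z axes.
In Python, from bench import r, vision gives the robot as it stands. Calls block until the motion is done:
- r.move_to(position, orientation): joint-space move of the TCP to a pose.
- r.servo_line(position, v=0.15, rot=None): straight line of the TCP; rot=None keeps the orientation; v is the mean speed in m/s.
- r.set_joints(angles): joint-space move.
- r.gripper_open() and r.gripper_close(newtons=None): open the fingers fully, or close them until they stop; newtons is the grip in N (None keeps the last).
- r.hold(seconds).
- r.ik(position, orientation): joint angles nearest the present ones, or None.
- r.get_obs(): the state.
- vision.snapshot(name): name is "scene" or "top"; returns a dict with "color" (420x560x3 uint8, blue, green, red), "depth" (420x560 float32, m along the optical axis (not along the pixel's ray), 0 where there is no reading), "K" (3x3 intrinsics, pixels), "pose" (4x4, takes a point from camera to world coordinates). Camera axes: x right, y up, looking along -z (the intrinsics and any distortion apply to the point x, -y, -z); pixel columns grow to the right and rows downward; lengths in m; the calibration is good to about 2 mm. A picture is of the moment at which its call begins.
A pose or a line that the arm cannot do raises r.IKError and nothing moves.
- r.close_job(): hands the job in; it is judged then, once.
The state is a dict: "time": time; "q": joint angles; "qd": joint speeds; "joint_efforts": joint torques, N m; "ee_pos": TCP position; "orientation": TCP orientation; "wrist_force": force on the tool from outside, world axes, zero at the start; "ft_torque": the same for the moment, N m; "finger_gap": finger opening in m; "gripper_force": force on a finger pad.
Only numpy, scipy, OpenCV 4.12 (cv2) and the standard library are available. Lean on these libraries where they do the work, as an engineer would, in place of code of your own. Each camera call takes 0.05 s, during which the arm holds its last target. There are 200 camera calls.

## Working session

There is one attempt and no reset: what is moved stays moved. The work goes in short steps, each a Python script; the robot and the scene stay as the last script left them, time stands still between calls to the robot, and variables do not carry over. Pictures are saved under pics/ and viewed, at most 10 in all, crops included, and the job is handed in when it is done.

```bash
mkdir -p pics; ls; python3 - <<'E'
from bench import r, vision
import cv2, numpy as np
for n in ("scene","top"):
    s=vision.snapshot(n); cv2.imwrite(f"pics/{n}0.png",s["color"]); np.savez(f"{n}0.npz",**s)
    print(n,s["K"].tolist(),s["pose"].round(3).tolist(),(s["depth"]>0).mean(), [k for k in s])
print(r.get_obs()["time"])
E
```

```text
pics
scene [[479.6546088708526, 0.0, 283.1685613246933], [0.0, 479.6546088708526, 212.30900175261542], [0.0, 0.0, 1.0]] [[-0.998, 0.051, -0.033, 0.53], [-0.061, -0.803, 0.593, 0.632], [0.004, 0.593, 0.805, 0.992], [0.0, 0.0, 0.0, 1.0]] 0.9958801020408163 ['color', 'depth', 'K', 'pose']
top [[542.1736467443162, 0.0, 271.7593648168367], [0.0, 542.1736467443162, 207.48588024658713], [0.0, 0.0, 1.0]] [[0.012, 0.98, -0.198, 0.372], [-1.0, 0.01, -0.015, -0.015], [-0.013, 0.199, 0.98, 1.105], [0.0, 0.0, 0.0, 1.0]] 0.9961394557823129 ['color', 'depth', 'K', 'pose']
0.1
```

View pics/top0.png

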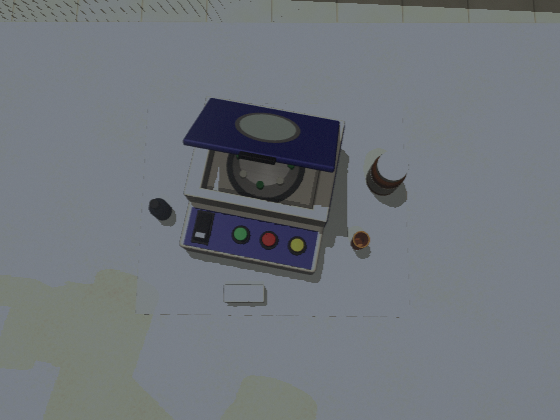

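View pics/scene0.png

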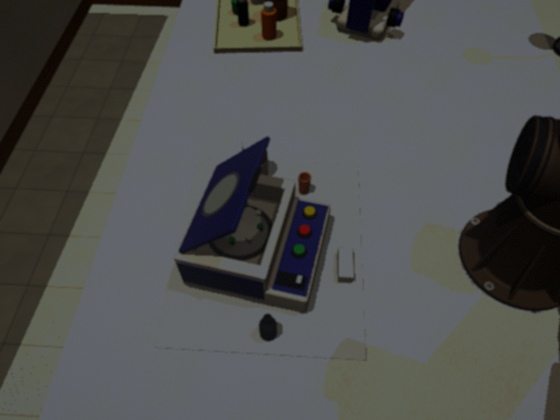

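The top view shows the rocker at about (202,227) with its white mark at (200,235). The green, red and yellow keys are at (240,234), (269,240) and (297,245), the lid's free edge runs (188,158)–(338,166), and the slide box is at (244,293). Next I'll measure these.

```bash
cat > h.py <<'E'
import numpy as np, cv2
def ray(s,u,v):
    K,T=s["K"],s["pose"]; d=np.array([(u-K[0,2])/K[0,0],-(v-K[1,2])/K[1,1],-1.])
    return T[:3,3],T[:3,:3]@d
def onz(s,u,v,z):
    o,d=ray(s,u,v); return o+d*(z-o[2])/d[2]
def cloud(s):
    v,u=np.mgrid[:420,:560]; K,T=s["K"],s["pose"]; D=s["depth"]
    P=np.stack([(u-K[0,2])/K[0,0]*D,-(v-K[1,2])/K[1,1]*D,-D],-1); return P@T[:3,:3].T+T[:3,3]
def blob(s,h0,h1,roi,smin=120,vmin=50):
    m=cv2.inRange(cv2.cvtColor(s["color"],cv2.COLOR_BGR2HSV),(h0,smin,vmin),(h1,255,255))
    k=np.zeros_like(m); x0,y0,x1,y1=roi; k[y0:y1,x0:x1]=m[y0:y1,x0:x1]
    n,l,st,c=cv2.connectedComponentsWithStats(k); i=1+st[1:,4].argmax(); return c[i],l==i
E
python3 - <<'E'
from h import *
R={"top":dict(roi=(225,215,310,260)),"scene":dict(roi=(285,200,320,260))}
S={n:dict(np.load(n+"0.npz")) for n in R}
keys={}
for n,s in S.items():
    P=cloud(s)
    for c,(a,b) in dict(green=(45,80),red=(0,8),yellow=(22,35)).items():
        uv,m=blob(s,a,b,R[n]["roi"])
        p=onz(s,*uv,.085); keys[n,c]=p
        print(n,c,uv.round(1),m.sum(),p.round(4),"depth",np.median(P[m],0).round(4))
s=S["top"];P=cloud(s)
g,y=keys["top","green"],keys["top","yellow"]
d=(g-y)[:2]; d/=np.linalg.norm(d); print("sep",np.linalg.norm(g-y),"yaw",np.arctan2(-d[0],d[1]))
ey=np.array([*d,0]); ex=np.array([d[1],-d[0],0]); 
o=g-.020*ey+.105*ex; o[2]=0
print("origin",o.round(4),"rocker end",(o-.125*ex+.095*ey).round(4))
mk=s["color"].copy(); roi=mk[215:245,190:215].min(2); vv,uu=np.where(roi>110); print("mark",uu.mean()+190,vv.mean()+215,len(uu),onz(s,uu.mean()+190,vv.mean()+215,.086).round(4))
uv,m=blob(s,110,130,(170,90,350,170),100,30)
Q=P[m]; Q=Q[Q[:,2]>.135]; loc=np.c_[(Q-o)@ex,(Q-o)@ey,Q[:,2]]
A=np.c_[loc[:,:2],np.ones(len(loc))]; f=np.linalg.lstsq(A,loc[:,2],rcond=None)[0]
print("lid plane",f,"angle",np.arctan(-f[0]),"loc range",np.percentile(loc,[.5,99.5],axis=0).round(4))
for nm,(u,v) in dict(box=(244,293),dropper=(160,209),jar=(390,170),vial=(361,240)).items():
    p=P[v,u]; print(nm,p.round(3),"loc",((p-o)@ex).round(3),((p-o)@ey).round(3))
E
```

```text
top green [241.2 233.8] 90 [0.5266 0.059  0.085 ] depth [0.5263 0.0591 0.0849]
top red [268.2 238.7] 125 [0.5177 0.0075 0.085 ] depth [0.5175 0.0078 0.0845]
top yellow [296.7 244.5] 136 [ 0.5072 -0.0466  0.085 ] depth [ 0.5066 -0.0472  0.0839]
scene green [298.8 248.6] 77 [0.5263 0.0622 0.085 ] depth [0.5261 0.0615 0.0839]
scene red [304.  229.7] 67 [0.5167 0.0105 0.085 ] depth [0.5167 0.0102 0.0838]
scene yellow [309.  210.4] 80 [ 0.5067 -0.0452  0.085 ] depth [ 0.5067 -0.0454  0.0837]
sep 0.10738932179293671 yaw -0.18164918123846863
origin [0.6262 0.0204 0.    ] rocker end [0.5205 0.1364 0.    ]
mark 199.6060606060606 234.57575757575756 33 [0.5241 0.138  0.086 ]
lid plane [-1.20703963 -0.01480443  0.28555526] angle 0.8789331814523514 loc range [[-0.0033 -0.1204  0.1436]
 [ 0.1299  0.1232  0.2716]]
box [0.418 0.055 0.029] loc -0.211 -0.004
dropper [0.578 0.222 0.058] loc -0.083 0.19
jar [ 0.647 -0.221  0.112] loc 0.064 -0.234
vial [ 0.529 -0.181 -0.   ] loc -0.059 -0.216
```

```bash
cat >> h.py <<'E'
yaw=-.181; ex=np.array([np.cos(yaw),np.sin(yaw),0]); ey=np.array([-ex[1],ex[0],0])
O=np.array([.5169,.0079,0])+.105*ex+.035*ey
W=lambda x,y,z: O+x*ex+y*ey+np.array([0,0,z])
Rd=np.c_[np.cross(ey,[0,0,-1]),ey,[0,0,-1]]      # tool down, closing line along machine y
Rd2=np.c_[-Rd[:,0],-Rd[:,1],Rd[:,2]]
def press(r,x,y,z,zmin,f,v=.03,step=.0015):
    f0=r.get_obs()["wrist_force"][2]
    while z>zmin:
        z-=step; r.servo_line(W(x,y,z),v=v); o=r.get_obs(); F=o["wrist_force"][2]-f0
        if F>f: break
    print("z cmd %.4f act %.4f F %.1f t %.1f"%(z,o["ee_pos"][2],F,o["time"])); return z
E
python3 - <<'E'
from bench import r, vision
from h import *
r.gripper_close(20)
q0=np.array(r.get_obs()["q"])
c=[(np.abs(np.array(r.ik(W(-.123,.095,.15),R))-q0).sum(),i) for i,R in enumerate((Rd,Rd2)) if r.ik(W(-.123,.095,.15),R) is not None]
print(c); R=(Rd,Rd2)[min(c)[1]]
for p in [W(.01,0,.33),W(-.03,0,.144),W(-.105,.02,.08)]: print(r.ik(p,R) is not None)
r.move_to([.40,.34,.22],R); r.move_to(W(-.123,.095,.15),R); r.servo_line(W(-.123,.095,.095),v=.1)
z=press(r,-.123,.095,.095,.074,14)
r.hold(.3); r.servo_line(W(-.123,.095,.14),v=.15)
s=vision.snapshot("top"); cv2.imwrite("pics/top1.png",cv2.resize(s["color"][90:310,140:420],None,fx=2.5,fy=2.5))
s=vision.snapshot("scene"); cv2.imwrite("pics/sc1.png",cv2.resize(s["color"][120:350,170:370],None,fx=2.6,fy=2.6))
print(min(c)[1],r.get_obs()["time"],r.get_obs()["finger_gap"])
E
```

```text
[(np.float64(2.885209586446333), 0), (np.float64(3.7482610394748193), 1)]
True
True
True
z cmd 0.0785 act 0.0793 F 21.5 t 6.7
0 7.6667 1.2983877650952098e-05
```

View pics/sc1.png

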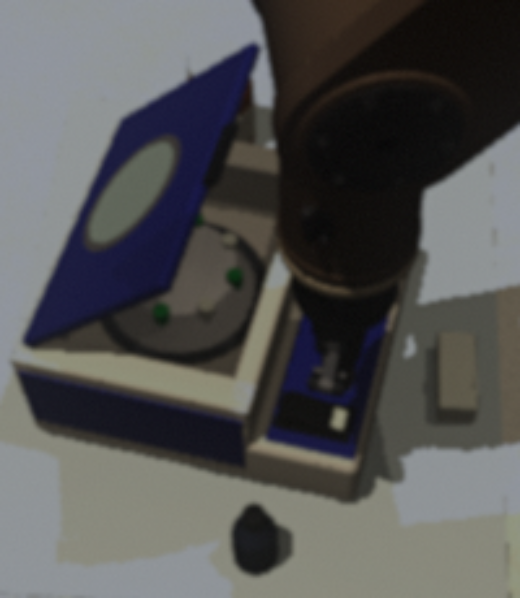

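The scene view shows the arm over the panel, the rocker at (315,415) with its white mark at (340,418), and the bystanders still standing. The fingertip stopped at z = 0.079 against 21 N, which fits the ON stop. I'll check that by depth once the arm is above the lid, then close the lid.

```bash
python3 - <<'E'
from bench import r, vision
from h import *
r.servo_line(W(-.123,.03,.34),v=.25); r.servo_line(W(.03,0,.34),v=.25)
s=vision.snapshot("scene"); P=cloud(s)
L=np.stack([(P-O)@ex,(P-O)@ey,P[...,2]],-1)
s0=dict(np.load("scene0.npz")); P0=cloud(s0); L0=np.stack([(P0-O)@ex,(P0-O)@ey,P0[...,2]],-1)
for x in (-.126,-.119,-.112,-.105,-.098,-.091,-.084):
    f=lambda L:np.median(L[(abs(L[...,0]-x)<.004)&(abs(L[...,1]-.095)<.008)][:,2])
    print(x,f(L0).round(4),f(L).round(4))
cv2.imwrite("pics/sc2.png",cv2.resize(s["color"][120:350,170:370],None,fx=2.6,fy=2.6))
print(r.get_obs()["time"])
E
```

```text
-0.126 0.0868 0.078
-0.119 0.0842 0.0789
-0.112 0.0831 0.0801
-0.105 0.0814 0.0815
-0.098 0.0796 0.0825
-0.091 0.0793 0.0835
-0.084 0.0777 0.0857
9.4833
```

View pics/sc2.png

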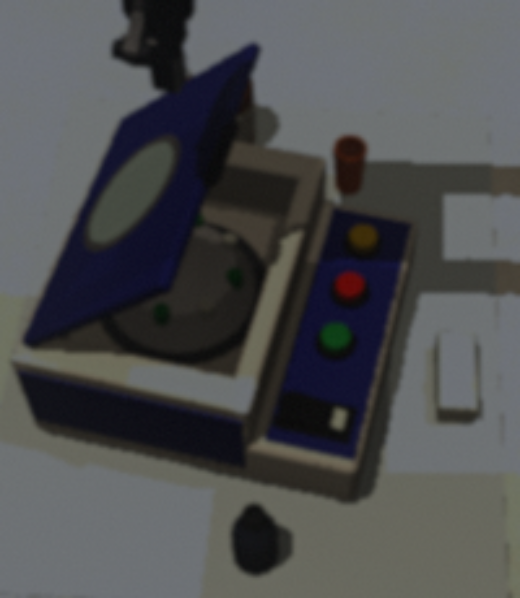

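The rocker is fully on: by depth, its near end dropped from 0.087 to 0.078. The picture shows the gripper at (165,60), clear above the lid. Now I'll close the lid along its arc.

```bash
python3 - <<'E'
from bench import r, vision
from h import *
hx,s=.118,.155
f0=np.array(r.get_obs()["wrist_force"])
for th in [.95,.85,.75,.65,.55,.45,.35,.25,.15,.08,.03]:
    r.servo_line(W(hx-s*np.cos(th)+.012*np.sin(th),0,.132+s*np.sin(th)+.012*np.cos(th)),v=.08)
    F=np.array(r.get_obs()["wrist_force"])-f0; print(th,F.round(1))
    if np.linalg.norm(F)>35: break
else:
    z=press(r,hx-s,0,r.get_obs()["ee_pos"][2],.139,12)
    r.hold(.3); r.servo_line(W(hx-s,0,.20),v=.15)
    r.servo_line(W(-.105,.02,.17),v=.2)
    S=vision.snapshot("top"); P=cloud(S); L=np.stack([(P-O)@ex,(P-O)@ey,P[...,2]],-1)
    for x in (-.05,0,.05,.1): print(x,np.median(L[(abs(L[...,0]-x)<.004)&(abs(L[...,1]+.10)<.015)][:,2]).round(4))
    cv2.imwrite("pics/top3.png",cv2.resize(S["color"][90:310,140:420],None,fx=2.5,fy=2.5))
print(r.get_obs()["time"])
E
```

```text
0.95 [-0.4 -0.1 -0.2]
0.85 [ 0.3  0.8 -0.1]
0.75 [ 1.3  1.6 -0.5]
0.65 [-0.4 -0.4 -0. ]
0.55 [ 0.5  0.3 -1. ]
0.45 [ 0.3 -0.  -0.1]
0.35 [-0.6  0.   0.1]
0.25 [ 0.2  0.8 -0.4]
0.15 [-0.5  1.3 -0.8]
0.08 [0.  0.8 0.4]
0.03 [ 0.5  1.3 -0.6]
z cmd 0.1424 act 0.1438 F 25.7 t 14.8
-0.05 0.1437
0 0.1433
0.05 0.1442
0.1 0.1435
16.2583
```

The lid is level at 0.1437 across its length, so it's shut. Now the green key.

```bash
python3 - <<'E'
from bench import r, vision
from h import *
r.servo_line(W(-.105,.02,.092),v=.12)
press(r,-.105,.02,.092,.0765,11,step=.001)
r.hold(.4); r.servo_line(W(-.105,.02,.16),v=.15); r.servo_line(W(-.12,.02,.30),v=.25)
r.move_to([.40,.34,.30],Rd)
for n in("top","scene"):
    S=vision.snapshot(n); P=cloud(S); L=np.stack([(P-O)@ex,(P-O)@ey,P[...,2]],-1)
    z=lambda x,y:np.median(L[(abs(L[...,0]-x)<.005)&(abs(L[...,1]-y)<.006)][:,2]).round(4)
    print(n,"keys",z(-.105,.02),z(-.105,-.035),z(-.105,-.09),"rocker",z(-.126,.095),z(-.084,.095),"lid",z(-.05,-.1),z(0,.1),z(.1,.1))
    cv2.imwrite(f"pics/{n}4.png",S["color"])
print(r.get_obs()["time"],r.get_obs()["wrist_force"])
E
```

```text
z cmd 0.0780 act 0.0787 F 20.0 t 20.6
top keys 0.085 0.0844 0.0843 rocker 0.0772 0.0858 lid 0.1438 0.1443 0.144
scene keys 0.0849 0.0842 0.0845 rocker 0.0785 0.0853 lid 0.1427 0.1431 0.1433
23.6167 [-0.26025624 -0.42758627  0.28409724]
```

View pics/top4.png

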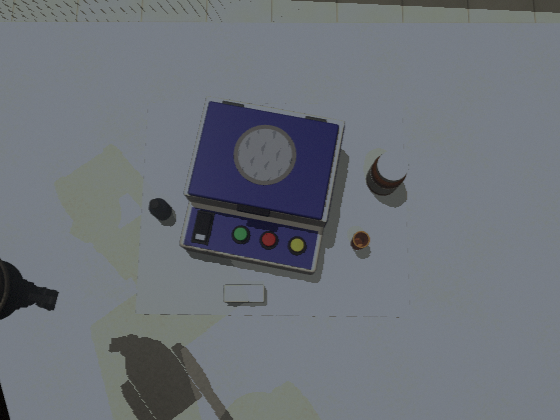

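The picture shows the lid shut (190–340, 105–220), the rocker on (202,227), all three keys up, and the dropper (160,209), jar, vial and box in their original places. The arm is clear at the left.

```bash
python3 -c "
from bench import r
print(r.close_job())"
```

```text
the job is handed in; nothing more can be done
None
```

I switched the rocker on, shut the lid, then pressed the green key to its stop and let go; all three keys are up, the four bystanders have not moved, and the job was handed in at about 24 s, though the hand-in call returned no verdict.

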